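# Sort spring feet by resistance and fit them to an upturned instrument

### The arm

A 6-joint arm with a two-finger parallel gripper is mounted at the origin on a cart in front of the work surface, level with it; the furniture and walls round the work are solid. World frame = base frame: x ahead of the robot, y to its left, z up, the work surface at z = 0. Lengths are in m, angles in rad, forces in N, time in s.
With the tool pointing down it reaches from about 0.3 to 0.875 m from the base axis. Payload 6.4 kg.
Tool frame: the origin (TCP) lies between the finger pads; the fingertips stand 19 mm ahead of it and the grasp point (between the pads) is the TCP (ctrl.tips_ahead is the z of the fingertips in the tool frame, in m); z points along the fingers, y is the line along which they close (so a half turn about z gives the same grasp; the last joint's range is limited). The gripper opens to 85 mm and grips with 20 to 120 N. Pads are 22 mm wide; open, the fingers measure 114 mm over their backs; the gripper's body (76 mm by 85 mm) begins 54 mm behind the grasp point. The pads swing forward as they close: fully open they stand 13 mm farther back than shut.
Start: joints at [-1.372, 0.181, 1.607, -0, 1.354, -0.206], TCP at [0.226, -0.529, 0.25] pointing down, gripper open.
Joint ranges: [-2.99, 2.99], [-0.89, 2.07], [0.3, 2.58], [-1.14, 4.28], [0, 2.63], [-3.12, 3.12]. Speed limits (rad/s): [2.57, 2.57, 3.01, 3.14, 3.14, 3.14].

### API

Orientations are given as a unit quaternion [w, x, y, z].
In Python, from bench import readout, vision, ctrl gives the robot as it stands.
- The arm moves only by the tool play_rows, never from a script. Its arguments are lists of equal length, an entry for each row: "xyz": the shift along the tool's x, y, z in mm, a list of three; "rot": the turn, a rotation vector about the tool's x, y, z in rad, a list of three; "grip": the opening, from 0 (shut) to 1 (fully open). In form: {"xyz": [[x, y, z], ...], "rot": [[rx, ry, rz], ...], "grip": [grip, ...]}. A call has exactly 10 rows; each row is the pose to reach, as a shift and turn from the pose commanded when the call began, along the tool's axes at that moment; what a row does not reach only later rows make up. A row lasts 1/8 s, in which the tool goes at most 62.5 mm and 10.7 degrees, less where a joint would pass 70% of its speed; a pose out of reach is approached as far as the arm can. A call with a gripper value outside its range is refused whole. The fingers move at their own pace and stop on an object; the grip force is fixed at half the most. Time passes only in rows, so rows that repeat a pose let the fingers close, or fill a call up. It gives the time, the measured TCP pose, the force, the opening and the grip force at its end, in the units of the state.
- readout.get_obs(): the state, without advancing time (a new reading comes with each control period).
- vision.camera(name): name is "side" or "top" or "wrist"; returns a dict with "color" (400x640x3 uint8, red, green, blue), "depth" (400x640 float32, m along the optical axis (not along the pixel's ray), 0 where there is no reading), "camera_matrix" (3x3 intrinsics, pixels), "k1" (the pictures are not rectified: a ray, as slopes to the right and down, at radius r is drawn at 1 + k1 r^2 times it, then the intrinsics apply), "extrinsics" (4x4, takes a point from camera to world coordinates); the wrist camera has in their place "hand_eye" (4x4, takes a point from camera to tool coordinates, whose origin is the TCP and whose axes are the flange's). Camera axes: x right, y down, z forward; pixel columns grow to the right and rows downward; lengths in m; the calibration is good to about 2 mm. A picture is of the moment at which its call begins: read the wrist's pose just before it.
- ctrl.hand_in(): hands the job in; it is judged then, once.
The state is a dict: "time_s": time; "q": joint angles; "dq": joint speeds; "joint_efforts": joint torques, N m; "eef_pos": TCP position; "eef_rot": TCP orientation; "wrist_force": force on the tool from outside, world axes, zero at the start; "torque": the same for the moment, N m; "opening": opening from 0.0 (shut) to 1.0 (fully open); "grasp_force": force on a finger pad.
Only numpy, scipy, OpenCV 4.12 (cv2) and the standard library are available. Lean on these libraries where they do the work, as an engineer would, in place of code of your own. Each camera call takes 0.05 s, during which the arm holds its last target. There are 200 camera calls.

### The job

Fit the two missing spring feet to the upturned instrument case. The three loose feet in the wooden stand look alike, so press their pads in by about 4 mm, never beyond 6 mm, to feel which is which: seat the stiff one fully home in the empty socket at the heavy (transformer) end and the medium one in the empty socket at the light (vented) end, and leave the worn, weak one standing where it is in the stand. Push gently enough not to dent the case (under 30 N) and do not disturb the other things on the desk.

Things in the scene. Friction and masses are not known exactly. Their poses are not given: they have to be found in the camera images.
- foot_a: One of three outwardly identical spring feet standing stud-down in the stand; which of the three is the worn, the medium and the stiff one changes and cannot be seen. Aluminium housing, a plain upright cylinder 32 mm across and 26 mm high (take it here, across the diameter), with a steel stud 12 mm across and 14 mm long (tapered tip) below it and a round sprung pad above it. Origin: centre of the housing's underside, which rests on the stand's top; z up.
- foot_a_top (a point): Centre of foot_a's rubber pad top when the pad is out (38 mm above the body's origin; fixed to the housing, so it does not follow the pad down).
- foot_a_pad (a joint): How far the sprung pad of foot_a is pressed in: 0 fully out, stop at 0.008 m. The pad is 24 mm across, stands 12 mm above the housing's rim and springs back; a dark line round it, 4 mm above the rim, goes under at a squeeze of 4 mm. Force grows evenly with the squeeze from zero: at 4 mm about 3 N for the worn foot, 8 N for the medium one, 16 N for the stiff one. (By its own weight a free pad sinks only 0.01 to 0.05 mm, too little to be seen or measured here.)
- foot_b: One of three outwardly identical spring feet standing stud-down in the stand; which of the three is the worn, the medium and the stiff one changes and cannot be seen. Aluminium housing, a plain upright cylinder 32 mm across and 26 mm high (take it here, across the diameter), with a steel stud 12 mm across and 14 mm long (tapered tip) below it and a round sprung pad above it. Origin: centre of the housing's underside, which rests on the stand's top; z up.
- foot_b_top (a point): Centre of foot_b's rubber pad top when the pad is out (38 mm above the body's origin; fixed to the housing, so it does not follow the pad down).
- foot_b_pad (a joint): How far the sprung pad of foot_b is pressed in: 0 fully out, stop at 0.008 m. The pad is 24 mm across, stands 12 mm above the housing's rim and springs back; a dark line round it, 4 mm above the rim, goes under at a squeeze of 4 mm. Force grows evenly with the squeeze from zero: at 4 mm about 3 N for the worn foot, 8 N for the medium one, 16 N for the stiff one. (By its own weight a free pad sinks only 0.01 to 0.05 mm, too little to be seen or measured here.)
- foot_c: One of three outwardly identical spring feet standing stud-down in the stand; which of the three is the worn, the medium and the stiff one changes and cannot be seen. Aluminium housing, a plain upright cylinder 32 mm across and 26 mm high (take it here, across the diameter), with a steel stud 12 mm across and 14 mm long (tapered tip) below it and a round sprung pad above it. Origin: centre of the housing's underside, which rests on the stand's top; z up.
- foot_c_top (a point): Centre of foot_c's rubber pad top when the pad is out (38 mm above the body's origin; fixed to the housing, so it does not follow the pad down).
- foot_c_pad (a joint): How far the sprung pad of foot_c is pressed in: 0 fully out, stop at 0.008 m. The pad is 24 mm across, stands 12 mm above the housing's rim and springs back; a dark line round it, 4 mm above the rim, goes under at a squeeze of 4 mm. Force grows evenly with the squeeze from zero: at 4 mm about 3 N for the worn foot, 8 N for the medium one, 16 N for the stiff one. (By its own weight a free pad sinks only 0.01 to 0.05 mm, too little to be seen or measured here.)
- stand: Hardwood block with an rubber base, 70x192x30 mm, fixed, with three holes 14 mm wide and 18 mm deep in a row along its y axis, 58 mm apart; a foot stands in each. Origin: centre of its underside, z up.
- case: Grey instrument case lying upside down, 160x250x58 mm (x, y, z), fixed, its underside up and level at 58 mm above its origin (centre of the lower face, on the desk). Foot sockets at the four corners; the two on its +x side still have their feet (working, and alike to look at). The +y end is the heavy end, with four hexagon bolt heads of the transformer; the -y end is the light end, with a row of vent slots.
- socket_heavy (a point): Centre of the mouth of the empty foot socket at the heavy end of the case: a blind hole 13 mm wide, 16 mm deep with a 1 mm chamfer, axis upright, at the height of the case's upward face. Needs a stiff foot, like the one fitted beside it at the same end.
- socket_light (a point): Centre of the mouth of the empty foot socket at the light end, the same kind of hole. Needs a medium foot, like the one fitted beside it at the same end.
- hex_key: Bystander: black hex key 82 mm long lying on the case; to be left alone.
- side_cutters: Bystander: side cutters 123 mm long lying just beyond the stand; to be left alone.
- driver_yellow: Bystander: yellow-handled screwdriver 142 mm long lying along the near edge of the desk; to be left alone.
- screw_jar: Bystander: small jar of screws, 56 mm across, 58 mm high; to be left alone.
- tape_black: Bystander: roll of black tape lying flat, 66 mm across, 19 mm high; to be left alone.
- small_board: Bystander: small circuit board module, 26x46x16 mm; to be left alone.
- solder_spool: Bystander: spool of solder standing on its flange, 54 mm across, 41 mm high; to be left alone.

How it is judged:
By the outcome, as a careful person would: the job done as asked, in the order asked, and still so for the second after the job is handed in, with the robot touching nothing.
It also fails if it takes over 70 s, if anything falls off the work surface, if the arm or the gripper's body presses on something with over 40 N, if the wrist force passes 120 N, or if a joint passes its speed limit or range.

## Working session

There is one attempt and no reset: what is moved stays moved. The work goes in short steps, Python scripts to look and compute and a tool call to move; the robot and the scene stay as the last step left them, time stands still between calls to the robot, and variables do not carry over. Pictures are saved under pics/ and viewed, at most 12 in all, crops included, and the job is handed in when it is done.

Besides the shell and the picture viewer there is one more tool, called after ">>>" in YAML: its name, and indented under it one key for each argument. play_rows: Moves the arm, as the interface text tells. Its arguments: {"type":"object","properties":{"xyz":{"type":"array","items":{"type":"array","items":{"type":"number"}}},"rot":{"type":"array","items":{"type":"array","items":{"type":"number"}}},"grip":{"type":"array","items":{"type":"number"}}},"required":["xyz","rot","grip"]}

```bash
ls; mkdir -p pics
cat > h.py <<'E'
import numpy as np, cv2
from scipy.spatial.transform import Rotation as R
from bench import readout, vision, ctrl
def T():
    o=readout.get_obs(); M=np.eye(4); q=o['eef_rot']
    M[:3,:3]=R.from_quat([q[1],q[2],q[3],q[0]]).as_matrix(); M[:3,3]=o['eef_pos']; return M
def cam(n):
    M=T(); c=vision.camera(n)
    c['X']=np.array(c['extrinsics']) if n!='wrist' else M@np.array(c['hand_eye']); return c
def rays(c,uv):
    K=np.array(c['camera_matrix']); uv=np.atleast_2d(uv).astype(float)
    d=np.array([c['k1'],0,0,0,0],float)
    n=cv2.undistortPoints(uv[:,None],K,d)[:,0]
    return np.c_[n,np.ones(len(n))]
def plane(c,uv,z):
    r=rays(c,uv)@c['X'][:3,:3].T; o=c['X'][:3,3]
    return o+r*((z-o[2])/r[:,2])[:,None]
def cloud(c):
    h,w=c['depth'].shape; v,u=np.mgrid[:h,:w]
    r=rays(c,np.c_[u.ravel(),v.ravel()])*c['depth'].reshape(-1,1)
    P=r@c['X'][:3,:3].T+c['X'][:3,3]; P[c['depth'].ravel()==0]=np.nan
    return P.reshape(h,w,3)
def proj(c,P):
    i=np.linalg.inv(c['X']); P=np.atleast_2d(P)@i[:3,:3].T+i[:3,3]
    return cv2.projectPoints(P[:,None],np.zeros(3),np.zeros(3),np.array(c['camera_matrix']),np.array([c['k1'],0,0,0,0],float))[0][:,0]
def save(c,n,box=None,s=1):
    i=c['color'][...,::-1]
    if box: i=i[box[1]:box[3],box[0]:box[2]]
    cv2.imwrite('pics/'+n+'.png',cv2.resize(i,None,fx=s,fy=s,interpolation=cv2.INTER_CUBIC))
E
python3 - <<'E'
from h import *
np.set_printoptions(precision=4,suppress=True)
o=readout.get_obs(); print(o); print(ctrl.tips_ahead)
t=cam('top'); s=cam('side'); save(t,'top'); save(s,'side')
for c in (t,s): print(c['X'],c['camera_matrix'],c['k1'])
print(vision.camera('wrist')['hand_eye'])
E
```

```text
pics
{'time_s': 0.0, 'q': array([-1.3723,  0.1815,  1.608 , -0.    ,  1.3538, -0.2063]), 'dq': array([ 0.0008, -0.002 ,  0.0008,  0.0011,  0.    , -0.0003]), 'joint_efforts': array([  0.0005, -44.4869, -35.1337,  -0.0004,   0.0091,   0.    ]), 'eef_pos': array([ 0.2264, -0.528 ,  0.2494]), 'eef_rot': array([-0.0009,  0.9796,  0.201 ,  0.    ]), 'wrist_force': array([-0.117 , -0.1936, -0.2563]), 'torque': array([-0.02  ,  0.0119, -0.0215]), 'grasp_force': 0.0, 'opening': 0.9998645840387613}
0.019
[[-0.0009 -0.9891  0.147   0.4661]
 [-0.9998  0.0037  0.019   0.0001]
 [-0.0194 -0.1469 -0.989   0.9148]
 [ 0.      0.      0.      1.    ]] [[391.9985   0.     321.1661]
 [  0.     391.9985 198.8097]
 [  0.       0.       1.    ]] 0.016080115599901485
[[-0.7076 -0.599   0.3747  0.0422]
 [-0.7066  0.6033 -0.3698  0.5465]
 [-0.0045 -0.5264 -0.8502  1.3145]
 [ 0.      0.      0.      1.    ]] [[508.3104   0.     322.3892]
 [  0.     508.3104 196.9844]
 [  0.       0.       1.    ]] -0.0954333463431249
[[-0.0009 -0.9513 -0.3084  0.0802]
 [ 1.     -0.0005 -0.0015  0.0014]
 [ 0.0013 -0.3084  0.9513 -0.1251]
 [ 0.      0.      0.      1.    ]]
```

View pics/top.png

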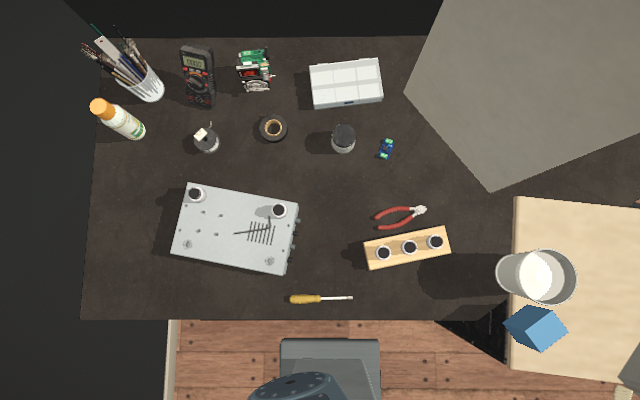

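View pics/side.png

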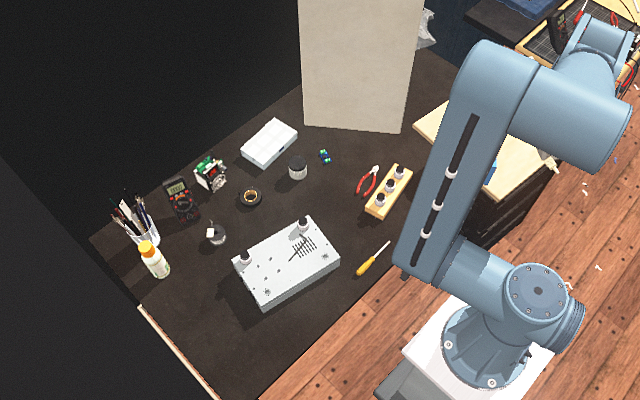

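The top view shows stand feet near (384,252), (410,246) and (436,241). The case's empty sockets are near (187,244), the heavy end on the left, and (270,261), the light end by the vent slots. Next I convert these to world coordinates.

Run:
```python
from h import *
np.set_printoptions(precision=4,suppress=True)
t=cam('top')
f=plane(t,[[384,251],[410,246],[436,240]],.068); print('feet',f)
print(np.diff(f[:,:2],axis=0), np.linalg.norm(np.diff(f[:,:2],axis=0),axis=1))
s=plane(t,[[187,244],[270,261]],.058); print('sock',s,np.linalg.norm(s[0]-s[1]))
print('fitted',plane(t,[[196,194],[279,210]],.096))
P=cloud(t)
for u,v in [(384,251),(410,246),(436,240),(230,225),(187,244),(270,261),(450,120),(400,217),(321,299)]: print(u,v,P[v,u])
m=P[...,2]>.15
q=P[m]; print(len(q))
sel=(P[...,2]>0.12)&(P[...,0]<.9)&(P[...,0]>.1)
for p in P[100:200:15,400:520:15].reshape(-1,3): print(p) if p[2]>.1 else 0
M=T(); print(M)
```

```text
feet [[ 0.4789 -0.1177  0.068 ]
 [ 0.4894 -0.1732  0.068 ]
 [ 0.5021 -0.2288  0.068 ]]
[[ 0.0106 -0.0555]
 [ 0.0127 -0.0556]] [0.0565 0.0571]
sock [[0.4948 0.3096 0.058 ]
 [0.4579 0.1274 0.058 ]] 0.18589800614232577
fitted [[0.5991 0.2819 0.096 ]
 [0.5643 0.1047 0.096 ]]
384 251 [ 0.4789 -0.1175  0.0691]
410 246 [ 0.4894 -0.1731  0.0683]
436 240 [ 0.5021 -0.2289  0.0679]
230 225 [0.536  0.2168 0.0583]
187 244 [0.4954 0.3156 0.0413]
270 261 [0.4577 0.1297 0.0422]
450 120 [ 0.7568 -0.2607  0.1011]
400 217 [ 0.5584 -0.1662  0.0005]
321 299 [ 0.372   0.0183 -0.0004]
44534
[ 0.7862 -0.2403  0.1392]
[ 0.766  -0.2541  0.1872]
[ 0.7488 -0.2667  0.2283]
[ 0.7349 -0.2795  0.2612]
[ 0.7207 -0.2892  0.2951]
[ 0.7503 -0.2661  0.1483]
[ 0.7331 -0.2785  0.1939]
[ 0.7188 -0.2905  0.2317]
[ 0.7058 -0.301   0.2661]
[ 0.7332 -0.2795  0.1048]
[ 0.7173 -0.2929  0.1521]
[ 0.7018 -0.3028  0.1984]
[ 0.6894 -0.3134  0.2354]
[ 0.6984 -0.307   0.1105]
[ 0.6837 -0.3169  0.1607]
[ 0.671 -0.326  0.204]
[ 0.6653 -0.3348  0.1135]
[ 0.6527 -0.3426  0.1633]
[ 0.632  -0.3602  0.1201]
[[ 0.9192  0.3938 -0.0002  0.2264]
 [ 0.3938 -0.9192  0.0011 -0.5282]
 [ 0.0002 -0.0011 -1.      0.2497]
 [ 0.      0.      0.      1.    ]]
```

```bash
cat >> h.py <<'E'
def go(xyz,yaw=None):
    """tool-frame shift (mm) and rotvec to reach world xyz, tool down with tool-x at world angle yaw (deg)"""
    M=T(); y=np.radians(yaw) if yaw is not None else np.arctan2(M[1,0],M[0,0])
    G=np.array([[np.cos(y),np.sin(y),0],[np.sin(y),-np.cos(y),0],[0,0,-1]])
    print('shift mm',np.round(M[:3,:3].T@(np.array(xyz)-M[:3,3])*1000,1),'rot',np.round(R.from_matrix(M[:3,:3].T@G).as_rotvec(),3))
E
python3 - <<'E'
from h import *
go([.46,-.175,.25],101.8)
c=cam('top'); P=cloud(c)
for u,v in [(530,290),(540,325),(600,250),(505,195)]: print(P[v,u])
E
```

```text
shift mm [ 353.8 -232.7    0. ] rot [-1.000e-03 -1.000e-03 -1.372e+00]
[ 0.40185517 -0.39776499  0.10871794]
[ 0.33629163 -0.40831224  0.1147934 ]
[ 0.48215588 -0.60290941  0.01662477]
[ 0.60924867 -0.41082956  0.00130121]
```

>>> play_rows:
  xyz:
    - [40,-26,-5]
    - [80,-52,-5]
    - [120,-78,-5]
    - [160,-104,-5]
    - [200,-130,0]
    - [240,-156,0]
    - [280,-182,0]
    - [320,-208,0]
    - [354,-233,0]
    - [354,-233,0]
  rot:
    - [0,0,-0.15]
    - [0,0,-0.3]
    - [0,0,-0.46]
    - [0,0,-0.61]
    - [0,0,-0.76]
    - [0,0,-0.92]
    - [0,0,-1.07]
    - [0,0,-1.22]
    - [0,0,-1.37]
    - [0,0,-1.37]
  grip: [0,0,0,0,0,0,0,0,0,0]

```text
time_s: 1.5
eef_pos: [0.461, -0.1726, 0.2502]
eef_rot: [-0.0, 0.63, 0.777, 0.0]
wrist_force: [-0.2, -0.6, 0.4]
opening: -0.002
grasp_force: 0.0
```

Run:
```python
from h import *
np.set_printoptions(precision=4,suppress=True)
c=cam('wrist'); save(c,'w1'); print(T())
f=np.array([[.4789,-.1177,.068],[.4894,-.1732,.068],[.5021,-.2288,.068]]); print(proj(c,f))
```

```text
[[-0.2045  0.9789 -0.0003  0.4604]
 [ 0.9789  0.2045 -0.0001 -0.1739]
 [-0.     -0.0003 -1.      0.2502]
 [ 0.      0.      0.      1.    ]]
[[342.5165 133.3305]
 [340.0594 184.8029]
 [339.6242 231.4347]]
```

View pics/w1.png

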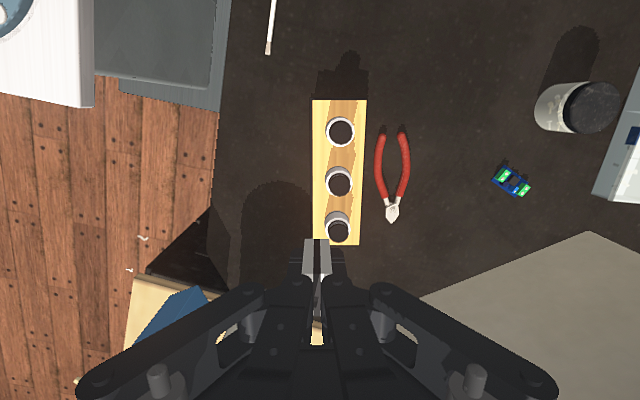

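The wrist view shows the stand with pads at about (340,131), (339,183) and (338,230), which matches the projected top-view points to about 2 px. Next I refine the centres.

```bash
cat >> h.py <<'E'
def dark(c,pts,z,rad=14,th=75):
    """centre of the dark pad (filled blob) near each projected point, at height z"""
    g=cv2.cvtColor(c['color'],cv2.COLOR_RGB2GRAY); out=[]
    n,l,st,ce=cv2.connectedComponentsWithStats((g<th).astype(np.uint8),connectivity=4)
    for p in proj(c,pts):
        d=np.linalg.norm(ce-p,axis=1); d[(st[:,4]<60)|(st[:,4]>4000)]=1e9; k=d.argmin()
        print('px',ce[k].round(1),'box',st[k],'off',d[k].round(1)); out.append(plane(c,ce[k],z)[0])
    return np.array(out)
E
python3 - <<'E'
from h import *
np.set_printoptions(precision=4,suppress=True)
f=np.array([[.4789,-.1177,.068],[.4894,-.1732,.068],[.5021,-.2288,.068]])
c=cam('wrist'); F=dark(c,f,.068); print(F)
P=cloud(c); 
for p in proj(c,f).round().astype(int): print(P[p[1],p[0]])
F2=dark(cam('top'),f,.068); print(F2)
# stand top face fit in wrist
hs=cv2.cvtColor(c['color'],cv2.COLOR_RGB2HSV)
m=(abs(P[...,2]-.03)<.006)&(abs(P[...,0]-.49)<.07)&(abs(P[...,1]+.173)<.12)
print('stand top z',np.median(P[m][:,2]),cv2.minAreaRect((P[m][:,:2]*1000).astype(np.float32)))
go([F[1,0],F[1,1],.10],101.8)
E
```

```text
px [340.9 130.5] box [330 119  23  24 413] off 2.8
px [340.  183.2] box [329 173  22  22 363] off 1.0
px [339.  230.8] box [329 221  20  20 307] off 1.7
[[ 0.4761 -0.1167  0.068 ]
 [ 0.4883 -0.173   0.068 ]
 [ 0.5004 -0.2297  0.068 ]]
[ 0.4786 -0.1177  0.0686]
[ 0.4895 -0.1735  0.0685]
[ 0.5022 -0.2276  0.0696]
px [383.3 252.5] box [378 248  11  10  85] off 1.7
px [409.4 246.8] box [405 242  10  11  84] off 1.0
px [409.4 246.8] box [405 242  10  11  84] off 27.4
[[ 0.4757 -0.116   0.068 ]
 [ 0.4877 -0.1719  0.068 ]
 [ 0.4877 -0.1719  0.068 ]]
stand top z 0.031447517257786606 ((489.2316589355469, -173.88247680664062), (62.34860610961914, 184.19415283203125), 11.790925979614258)
shift mm [ -3.4  28.4 150.2] rot [-0.     0.    -0.003]
```

>>> play_rows:
  xyz:
    - [-1,9,30]
    - [-2,18,60]
    - [-3,28,90]
    - [-3,28,120]
    - [-3,28,140]
    - [-3,28,155]
    - [-3,28,160]
    - [-3,28,160]
    - [-3,28,160]
    - [-3,28,160]
  rot:
    - [0,0,0]
    - [0,0,0]
    - [0,0,0]
    - [0,0,0]
    - [0,0,0]
    - [0,0,0]
    - [0,0,0]
    - [0,0,0]
    - [0,0,0]
    - [0,0,0]
  grip: [0,0,0,0,0,0,0,0,0,0]

```text
time_s: 2.9
eef_pos: [0.4886, -0.1725, 0.091]
eef_rot: [0.001, 0.631, 0.775, 0.0]
wrist_force: [-0.3, 0.3, -0.6]
opening: 0.0
grasp_force: 0.0
```

```bash
cat > st.py <<'E'
from h import *
np.set_printoptions(precision=4,suppress=True)
o=readout.get_obs(); print(o['time_s'],o['eef_pos'],o['wrist_force'],o['torque'],o['opening'],o['grasp_force'])
E
cat > look.py <<'E'
from st import *
import sys
c=cam('wrist'); save(c,sys.argv[1],(160,100,480,340),2)
E
python3 look.py w2; python3 -c "
from st import *
go([.4883,-.173,.09],101.8)"
```

```text
2.9 [ 0.4886 -0.1725  0.091 ] [-0.3437  0.2945 -0.6093] [ 0.019   0.0508 -0.0298] 0.0001023785627022696 0.0
2.95 [ 0.4885 -0.1724  0.0909] [0.3298 0.6597 0.1636] [-0.0201 -0.011  -0.0119] 0.003962716558638369 0.0
shift mm [-0.6 -0.3  0.9] rot [ 0.001  0.001 -0.002]
```

View pics/w2.png

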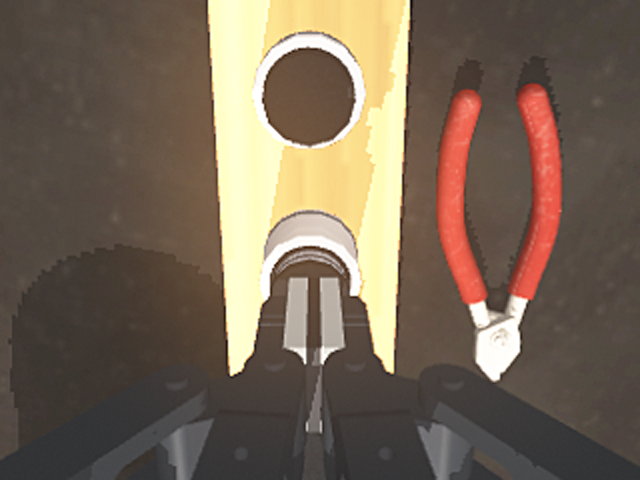

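The closed fingertips sit over the middle foot's pad, centred at roughly crop (312,270). Now I press in small steps.

>>> play_rows:
  xyz:
    - [0,0,1]
    - [0,0,2]
    - [0,0,3]
    - [0,0,4]
    - [0,0,5]
    - [0,0,6]
    - [0,0,6]
    - [0,0,6]
    - [0,0,6]
    - [0,0,6]
  rot:
    - [0,0,0]
    - [0,0,0]
    - [0,0,0]
    - [0,0,0]
    - [0,0,0]
    - [0,0,0]
    - [0,0,0]
    - [0,0,0]
    - [0,0,0]
    - [0,0,0]
  grip: [0,0,0,0,0,0,0,0,0,0]

```text
time_s: 4.2
eef_pos: [0.4882, -0.1722, 0.0843]
eef_rot: [0.0, 0.631, 0.775, 0.0]
wrist_force: [0.2, 0.3, 2.3]
opening: 0.0
grasp_force: 1.1
```

>>> play_rows:
  xyz:
    - [0,0,0.5]
    - [0,0,1]
    - [0,0,1.5]
    - [0,0,2]
    - [0,0,2]
    - [0,0,2]
    - [0,0,2]
    - [0,0,2]
    - [0,0,2]
    - [0,0,2]
  rot:
    - [0,0,0]
    - [0,0,0]
    - [0,0,0]
    - [0,0,0]
    - [0,0,0]
    - [0,0,0]
    - [0,0,0]
    - [0,0,0]
    - [0,0,0]
    - [0,0,0]
  grip: [0,0,0,0,0,0,0,0,0,0]

```text
time_s: 5.45
eef_pos: [0.4882, -0.1722, 0.0823]
eef_rot: [0.0, 0.631, 0.775, 0.0]
wrist_force: [-0.5, 0.2, 2.9]
opening: 0.001
grasp_force: 1.9
```

Foot 2, in the middle, reads about 2.9 N at 4 mm or more, so it is the worn one. Next is foot 3.

>>> play_rows:
  xyz:
    - [0,0,-8]
    - [0,0,-16]
    - [-20,0,-16]
    - [-40,0,-16]
    - [-58,0,-16]
    - [-58,0,-11]
    - [-58,0,-6]
    - [-58,0,-4]
    - [-58,0,-2.5]
    - [-58,0,-2.5]
  rot:
    - [0,0,0]
    - [0,0,0]
    - [0,0,0]
    - [0,0,0]
    - [0,0,0]
    - [0,0,0]
    - [0,0,0]
    - [0,0,0]
    - [0,0,0]
    - [0,0,0]
  grip: [0,0,0,0,0,0,0,0,0,0]

```text
time_s: 6.7
eef_pos: [0.4998, -0.2287, 0.0853]
eef_rot: [-0.0, 0.631, 0.776, -0.0]
wrist_force: [-3.0, 0.5, 7.5]
opening: -0.0
grasp_force: 3.5
```

>>> play_rows:
  xyz:
    - [0,0,0.5]
    - [0,0,1]
    - [0,0,1.5]
    - [0,0,2]
    - [0,0,2]
    - [0,0,2]
    - [0,0,2]
    - [0,0,2]
    - [0,0,2]
    - [0,0,2]
  rot:
    - [0,0,0]
    - [0,0,0]
    - [0,0,0]
    - [0,0,0]
    - [0,0,0]
    - [0,0,0]
    - [0,0,0]
    - [0,0,0]
    - [0,0,0]
    - [0,0,0]
  grip: [0,0,0,0,0,0,0,0,0,0]

```text
time_s: 7.95
eef_pos: [0.4998, -0.2288, 0.0841]
eef_rot: [-0.0, 0.631, 0.776, -0.0]
wrist_force: [-5.7, 1.4, 12.7]
opening: -0.002
grasp_force: 5.9
```

>>> play_rows:
  xyz:
    - [0,0,-8]
    - [0,0,-16]
    - [30,0,-18]
    - [60,0,-18]
    - [90,0,-18]
    - [116,0,-16]
    - [116,0,-10]
    - [116,0,-5]
    - [116,0,-2.5]
    - [116,0,-2.5]
  rot:
    - [0,0,0]
    - [0,0,0]
    - [0,0,0]
    - [0,0,0]
    - [0,0,0]
    - [0,0,0]
    - [0,0,0]
    - [0,0,0]
    - [0,0,0]
    - [0,0,0]
  grip: [0,0,0,0,0,0,0,0,0,0]

```text
time_s: 9.2
eef_pos: [0.4767, -0.116, 0.0854]
eef_rot: [0.0, 0.632, 0.775, 0.0]
wrist_force: [-0.2, 1.9, 3.6]
opening: 0.001
grasp_force: 1.7
```

>>> play_rows:
  xyz:
    - [0,0,0.5]
    - [0,0,1]
    - [0,0,1.5]
    - [0,0,2]
    - [0,0,2]
    - [0,0,2]
    - [0,0,2]
    - [0,0,2]
    - [0,0,2]
    - [0,0,2]
  rot:
    - [0,0,0]
    - [0,0,0]
    - [0,0,0]
    - [0,0,0]
    - [0,0,0]
    - [0,0,0]
    - [0,0,0]
    - [0,0,0]
    - [0,0,0]
    - [0,0,0]
  grip: [0,0,0,0,0,0,0,0,0,0]

```text
time_s: 10.45
eef_pos: [0.4767, -0.1159, 0.0838]
eef_rot: [0.001, 0.631, 0.775, -0.0]
wrist_force: [-0.6, 0.1, 6.4]
opening: -0.0
grasp_force: 3.2
```

Foot 3 rises at about 4.3 N/mm, so it is stiff. Foot 1 rises at about 1.8 N/mm, so it is medium. I'll press both out to the full 4 mm or so to confirm, then go back to foot 3.

>>> play_rows:
  xyz:
    - [0,0,0.5]
    - [0,0,1]
    - [0,0,1]
    - [0,0,1]
    - [0,0,1]
    - [0,0,1]
    - [0,0,1]
    - [0,0,1]
    - [0,0,1]
    - [0,0,1]
  rot:
    - [0,0,0]
    - [0,0,0]
    - [0,0,0]
    - [0,0,0]
    - [0,0,0]
    - [0,0,0]
    - [0,0,0]
    - [0,0,0]
    - [0,0,0]
    - [0,0,0]
  grip: [0,0,0,0,0,0,0,0,0,0]

```text
time_s: 11.7
eef_pos: [0.4768, -0.1159, 0.083]
eef_rot: [0.001, 0.631, 0.775, -0.0]
wrist_force: [-1.6, -0.5, 8.3]
opening: -0.002
grasp_force: 4.0
```

>>> play_rows:
  xyz:
    - [0,0,-10]
    - [-30,0,-18]
    - [-60,0,-18]
    - [-90,0,-18]
    - [-116,0,-16]
    - [-116,0,-10]
    - [-116,0,-5]
    - [-116,0,-1]
    - [-116,0,0.8]
    - [-116,0,0.8]
  rot:
    - [0,0,0]
    - [0,0,0]
    - [0,0,0]
    - [0,0,0]
    - [0,0,0]
    - [0,0,0]
    - [0,0,0]
    - [0,0,0]
    - [0,0,0]
    - [0,0,0]
  grip: [0,0,0,0,0,0,0,0,0,0]

```text
time_s: 12.95
eef_pos: [0.4997, -0.2282, 0.083]
eef_rot: [-0.0, 0.631, 0.776, -0.0]
wrist_force: [-6.9, 2.5, 16.2]
opening: -0.003
grasp_force: 8.1
```

Forces at 4 mm are 8.3 N for foot 1 (medium) and 16.2 N for foot 3 (stiff). Now I grasp foot 3.

>>> play_rows:
  xyz:
    - [0,0,-12]
    - [0,0,-25]
    - [0,0,-25]
    - [0,0,-25]
    - [0,0,-25]
    - [0,0,-10]
    - [0,0,10]
    - [0,0,22]
    - [0,0,30]
    - [0,0,30]
  rot:
    - [0,0,0]
    - [0,0,0]
    - [0,0,0]
    - [0,0,0]
    - [0,0,0]
    - [0,0,0]
    - [0,0,0]
    - [0,0,0]
    - [0,0,0]
    - [0,0,0]
  grip: [0,0.75,0.75,0.75,0.75,0.75,0.75,0.75,0.75,0.75]

```text
time_s: 14.2
eef_pos: [0.4995, -0.2288, 0.0507]
eef_rot: [-0.001, 0.631, 0.775, -0.0]
wrist_force: [0.5, 0.4, 0.4]
opening: 0.749
grasp_force: 0.0
```

```bash
python3 look.py w3
```

```text
14.2 [ 0.4995 -0.2288  0.0507] [0.5359 0.4462 0.3797] [-0.0119 -0.0103  0.0472] 0.7489520167257412 0.0
```

View pics/w3.png

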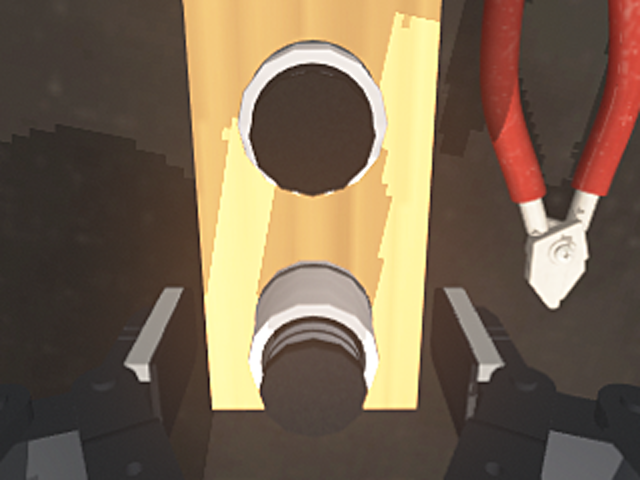

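The open fingers straddle foot 3, whose pad is near crop (315,390), with even gaps and clear of the cutters. Now I close.

>>> play_rows:
  xyz:
    - [0,0,0]
    - [0,0,0]
    - [0,0,0]
    - [0,0,0]
    - [0,0,0]
    - [0,0,0]
    - [0,0,0]
    - [0,0,-5]
    - [0,0,-15]
    - [0,0,-30]
  rot:
    - [0,0,0]
    - [0,0,0]
    - [0,0,0]
    - [0,0,0]
    - [0,0,0]
    - [0,0,0]
    - [0,0,0]
    - [0,0,0]
    - [0,0,0]
    - [0,0,0]
  grip: [0,0,0,0,0,0,0,0,0,0]

```text
time_s: 15.5
eef_pos: [0.4995, -0.2287, 0.0819]
eef_rot: [-0.001, 0.631, 0.775, -0.0]
wrist_force: [0.6, 0.7, 0.2]
opening: 0.339
grasp_force: 59.2
```

Run:
```python
from st import *
c=cam('wrist'); F=dark(c,[[.5,-.229,.098]],.098); print(F, T()[:3,3], 'pad in tool mm',(T()[:3,:3].T@(F[0]-T()[:3,3]))*1000)
go([.4948,.3096,.2],101.8)
go([.478,.219,.3],101.8)
```

```text
15.5 [ 0.4995 -0.2287  0.0819] [0.5551 0.6535 0.2386] [ 0.0237 -0.0289  0.048 ] 0.33906774288281827 59.20579254627228
px [365.4 252.6] box [360 242  13  17 103] off 62.2
[[ 0.5177 -0.2068  0.098 ]] [ 0.501  -0.2297  0.0844] pad in tool mm [ 19.0372  21.0974 -13.6054]
shift mm [ 529.1  103.5 -116.5] rot [ 0.002  0.002 -0.002]
shift mm [ 443.6   68.9 -216.4] rot [ 0.002  0.002 -0.002]
```

>>> play_rows:
  xyz:
    - [0,0,-50]
    - [10,2,-100]
    - [70,14,-118]
    - [130,26,-118]
    - [190,38,-118]
    - [250,50,-118]
    - [310,61,-118]
    - [370,73,-118]
    - [430,85,-118]
    - [490,97,-118]
  rot:
    - [0,0,0]
    - [0,0,0]
    - [0,0,0]
    - [0,0,0]
    - [0,0,0]
    - [0,0,0]
    - [0,0,0]
    - [0,0,0]
    - [0,0,0]
    - [0,0,0]
  grip: [0,0,0,0,0,0,0,0,0,0]

```text
time_s: 16.8
eef_pos: [0.4955, 0.2726, 0.2004]
eef_rot: [0.0, 0.631, 0.775, 0.001]
wrist_force: [1.0, -0.0, -0.8]
opening: 0.339
grasp_force: 59.4
```

Run:
```python
from st import *
cam('top');cam('top')
c=cam('wrist'); save(c,'w4'); print(T()[:3,3])
print(proj(c,[[.4948,.3096,.058],[.4579,.1274,.058]]))
```

```text
16.8 [0.4955 0.2726 0.2004] [ 0.9822 -0.0055 -0.8121] [ 0.0081 -0.0633 -0.0463] 0.33911002149905156 59.4430947303772
[0.4949 0.2734 0.2   ]
[[322.4748 156.0179]
 [256.0673 306.662 ]]
```

View pics/w4.png

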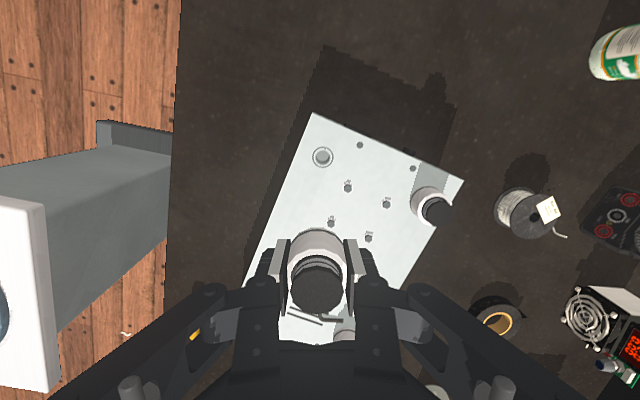

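The wrist view shows the heavy socket's ring at about (322,157), agreeing with the projection, and the held foot's pad at about (317,286). Next I measure both precisely.

Run:
```python
from st import *
c=cam('wrist'); M=T()
g=cv2.cvtColor(c['color'],cv2.COLOR_RGB2GRAY)
def ell(x0,y0,x1,y1,th,inv=True):
    G=cv2.resize(g[y0:y1,x0:x1],None,fx=6,fy=6,interpolation=cv2.INTER_CUBIC)
    m=(G<th if inv else G>th).astype(np.uint8)
    cs,_=cv2.findContours(m,cv2.RETR_EXTERNAL,cv2.CHAIN_APPROX_NONE)
    k=max(cs,key=cv2.contourArea); e=cv2.fitEllipse(k)
    return np.array([(e[0][0]-2.5)/6+x0,(e[0][1]-2.5)/6+y0]),np.array(e[1])/6,G
for th in (150,165,180):
    p,s,G=ell(306,141,340,173,th); P=plane(c,p,.058)[0]; print(th,'sock',p,s,P)
print(g[157,308:338]); print(g[143:172,322])
for th in (50,60,70):
    p,s,G=ell(286,250,347,314,th); print(th,'pad',p,s)
print(g[286,284:350]); print(g[255:318,317])
cv2.imwrite('pics/w5.png',np.hstack([cv2.resize(c['color'][125:190,285:360,::-1],(400,347)),cv2.resize(c['color'][235:325,275:365,::-1],(347,347))]))
```

```text
16.95 [0.4949 0.2734 0.2   ] [ 0.2355 -0.7694 -0.8384] [-0.0016  0.     -0.0076] 0.3348863922315598 59.50690805912018
150 sock [322.787  153.6949] [12.6541 13.1832] [0.4948 0.309  0.058 ]
165 sock [322.8981 154.313 ] [12.9861 13.919 ] [0.495  0.3085 0.058 ]
180 sock [322.8845 153.608 ] [21.1881 21.257 ] [0.4949 0.3091 0.058 ]
[230 229 230 231 237 156 155 242 192 139 114 131 151 162 165 165 158 154
 121 102 102 149 212 244 107 189 240 233 232 232]
[183 143 231 229 191 163 167 168 168 168 168 168 168 171 165 126 120 131
 176 231 201 161 235 231 230 230 230 230 230]
50 pad [316.9663 270.7346] [30.5793 43.081 ]
60 pad [316.4225 289.8403] [45.565  50.9652]
70 pad [316.4067 285.4228] [51.8306 57.4045]
[ 49  49  42  48 255 255 255  83  54  67  67  69  69  69  68  70  70  67
  68  69  69  72  73  70  69  68  68  70  71  70  68  70  69  70  71  70
  68  69  69  72  68  70  70  69  71  69  70  70  71  71  70  71  70  71
  71  74  69  52  99 255 255 255  72  44  52  53]
[ 35  50  69 124 143 134  77  84 147 139 106  47  54  56  59  73  72  72
  72  73  70  71  70  69  71  71  71  70  70  72  72  70  70  70  70  69
  70  70  71  71  69  68  67  69  70  68  70  71  71  71  68  69  69  70
  71  69  69  65  62  73 173 243 247]
```

View pics/w5.png

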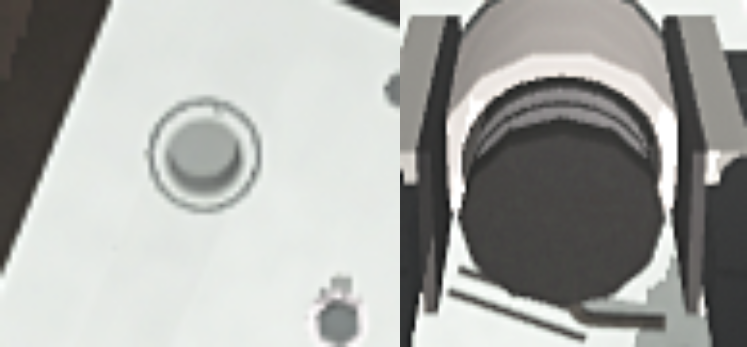

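Run:
```python
from st import *
c=cam('wrist'); M=T()
P=plane(c,[[316.5,289.8],[291.0,289.8],[342,289.8]],M[2,3]+.0173); L=(P-M[:3,3])@M[:3,:3]*1000
print('pad tool mm',L,'width',L[2]-L[0]+L[0]-L[1])
print('depth at pad', cloud(c)[290,317]-M[:3,3])
d=M[:3,:3]@np.array([L[0,0],L[0,1],0])/1000
print('d',d); S=np.array([.4949,.3091,.11])-d
go(S,101.8); print(S)
t=cam('top'); g=t['color'][235:252,178:197]; print(cv2.cvtColor(g,cv2.COLOR_RGB2GRAY))
```

```text
17.0 [0.4951 0.2717 0.1998] [ 0.1047 -0.8669 -0.5428] [ 0.0096 -0.0326  0.0175] 0.34096968537678085 59.50724244117737
pad tool mm [[  0.9982   1.2437 -17.3005]
 [  0.9829 -10.1262 -17.3002]
 [  0.9987  12.6146 -17.3008]] width [ 0.0158 22.7409 -0.0006]
depth at pad [0.0013 0.0008 0.0168]
d [ 0.001   0.0012 -0.    ]
shift mm [36.9  6.2 89.7] rot [-0.     0.    -0.001]
[0.4939 0.3079 0.11  ]
[[ 55  53  52  51  50  49  92 186 247 252 216 188 184 167 187 205 207 208
  209]
 [ 59  60  60  59  59  56  67  85 190 249 245 212 197 189 182 198 207 207
  208]
 [ 62  61  61  61  60  59  60 120 132 213 251 228 199 201 184 185 203 207
  207]
 [ 63  61  60  61  60  60  54 113 117 174 245 233 201 204 196 178 194 208
  207]
 [ 61  60  60  61  60  60  57  83 116 139 239 241 211 204 205 179 191 209
  207]
 [ 61  62  60  59  60  60  57  89 132 119 236 248 218 205 207 185 193 209
  206]
 [ 61  60  60  60  60  60  56 100 130 121 236 246 216 205 209 184 191 207
  205]
 [ 60  60  60  60  60  59  51 111 120 182 246 235 205 206 205 182 191 206
  205]
 [ 60  60  59  61  58  56  78 129 109 220 254 228 200 204 197 182 195 206
  205]
 [ 60  61  60  60  57  60 124 123 162 242 249 217 200 203 186 186 202 205
  204]
 [ 61  61  61  61  85 103 116 145 229 251 227 200 199 191 176 194 205 203
  204]
 [ 65  63  62  60  92  94 140 227 252 233 201 193 190 170 184 202 205 203
  204]
 [ 65  64  66  63  70 110 131 192 196 161 139 141 132 172 202 207 206 204
  204]
 [ 60  63  65  63  56  97 115 144 155 157 151 136 128 183 207 207 206 205
  205]
 [ 61  62  61  61  57  55  94 174 192 190 186 180 176 188 203 206 205 204
  205]
 [ 54  57  60  61  58  59  63 146 180 184 183 181 183 189 201 206 205 204
  204]
 [ 49  50  52  56  57  65  67  97 133 140 134 161 175 194 206 206 204 204
  204]]
```

```bash
cat > rel.py <<'E'
from st import *
def ell(g,x0,y0,x1,y1,th):
    G=cv2.resize(g[y0:y1,x0:x1],None,fx=6,fy=6,interpolation=cv2.INTER_CUBIC)
    cs,_=cv2.findContours((G<th).astype(np.uint8),cv2.RETR_EXTERNAL,cv2.CHAIN_APPROX_NONE)
    e=cv2.fitEllipse(max(cs,key=cv2.contourArea))
    return np.array([(e[0][0]-2.5)/6+x0,(e[0][1]-2.5)/6+y0]),np.array(e[1])/6
def rel(guess,w=17,th=180,n=3,pad=True,H=None):
    Z=[];q=[];pd=[];xy=[]
    for i in range(n):
        c=cam('wrist'); g=cv2.cvtColor(c['color'],cv2.COLOR_RGB2GRAY)
        p,s=ell(g,guess[0]-w,guess[1]-w,guess[0]+w,guess[1]+w,th)
        r=[p]
        if pad: p2,s2=ell(g,286,250,347,314,60); r.append(p2)
        q.append(np.r_[p,s]); Z.append(c['X'][2,3]); xy.append(T()[:3,3]); r0=c
        pd.append(r)
    print('px',np.round(q,1), 'pad',np.round(pd[-1],1)); m=np.mean(xy,axis=0); print('tcp',m)
    c=r0; HE=np.array(c['hand_eye']); pm=np.mean(pd,axis=0)
    def hit(p,tz):
        r=HE[:3,:3]@rays(c,p)[0]; o=HE[:3,3]; return (o+r*(tz-o[2])/r[2])*1000
    a=hit(pm[0],m[2]-.058); print('socket in tool',a)
    if pad: b=hit(pm[1],-.0173); print('pad in tool',b,'shift',a-b)
E
python3 - <<'E'
from rel import *
rel((323,157))
E
```

```text
17.1 [0.4956 0.2698 0.1996] [-0.696  -0.0822 -0.6435] [ 0.0097  0.0025 -0.0047] 0.339968661808814 59.5073801279068
px [[322.9 149.8  14.2  14.4]
 [322.8 149.2  14.1  14.4]
 [322.6 149.   14.2  14.4]] pad [[322.6 149. ]
 [316.4 286.3]]
tcp [0.4959 0.2693 0.1997]
socket in tool [ 38.9424   7.1946 141.6568]
pad in tool [  1.6615   1.1913 -17.3   ] shift [ 37.2809   6.0033 158.9568]
```

Run:
```python
from rel import *
c=cam('wrist'); g=cv2.cvtColor(c['color'],cv2.COLOR_RGB2GRAY)
for th in (170,185,200,210):
  for w in (15,17): print(th,ell(g,323-w,150-w,323+w,150+w,th))
HE=np.array(c['hand_eye'])
def hit(p,tz):
    r=HE[:3,:3]@rays(c,p)[0]; o=HE[:3,3]; return (o+r*(tz-o[2])/r[2])*1000
print(g[317-30:318,317]); print(g[258:275,317])
print('pad',hit([316.7,290.2],-.0173),'sock',hit([322.8,149.3],.1417),hit([322.8,150.3],.1417))
```

```text
17.25 [0.496  0.2692 0.1997] [ 0.769  -0.3407  0.6337] [ 0.0341  0.0001 -0.0029] 0.34342539900685926 59.50748383998871
170 (array([322.6546, 148.9504]), array([13.8653, 14.1484]))
170 (array([322.6546, 148.9504]), array([13.8653, 14.1484]))
185 (array([322.6018, 148.9236]), array([14.4101, 14.5739]))
185 (array([322.6018, 148.9236]), array([14.4101, 14.5739]))
200 (array([322.6007, 148.3486]), array([21.8303, 22.0017]))
200 (array([322.6007, 148.3486]), array([21.8303, 22.0017]))
210 (array([322.5957, 148.3615]), array([22.0532, 22.2291]))
210 (array([322.5957, 148.3615]), array([22.0532, 22.2291]))
[ 68  70  70  70  69  69  71  71  69  67  66  67  68  67  71  71  72  71
  68  67  68  69  69  69  67  62  48 174 230 161  67]
[125 143 132  76  84 145 138 106  46  54  56  60  73  74  72  71  72]
pad [ -0.2974   1.3368 -17.3   ] sock [ 38.9706   7.2137 141.7   ] [ 38.0375   7.2191 141.7   ]
```

>>> play_rows:
  xyz:
    - [10,1.5,15]
    - [20,3,30]
    - [30,4.5,45]
    - [40,5.7,60]
    - [40,5.7,75]
    - [40,5.7,88]
    - [40,5.7,97]
    - [40,5.7,102]
    - [40,5.7,102]
    - [40,5.7,102]
  rot:
    - [0,0,0]
    - [0,0,0]
    - [0,0,0]
    - [0,0,0]
    - [0,0,0]
    - [0,0,0]
    - [0,0,0]
    - [0,0,0]
    - [0,0,0]
    - [0,0,0]
  grip: [0,0,0,0,0,0,0,0,0,0]

```text
time_s: 18.55
eef_pos: [0.4935, 0.3109, 0.0981]
eef_rot: [0.0, 0.631, 0.775, 0.0]
wrist_force: [1.3, 0.8, 0.1]
opening: 0.342
grasp_force: 59.5
```

Run:
```python
from st import *
a=[]
for n in ('side','side','wrist'):
    c=cam(n); a.append(T()[:3,3])
    print(T()[:3,3],readout.get_obs()['wrist_force'])
i=c['color'][150:330,230:410,::-1]
s=cam('side'); p=proj(s,[[.495,.309,.07]])[0].astype(int); print(p)
j=s['color'][p[1]-30:p[1]+30,p[0]-30:p[0]+30,::-1]
cv2.imwrite('pics/w6.png',np.hstack([cv2.resize(i,(390,390)),cv2.resize(j,(390,390))]))
```

```text
18.55 [0.4935 0.3109 0.0981] [1.251  0.7624 0.0919] [-0.0006 -0.0066  0.0514] 0.3424127057475536 59.50734078884125
[0.4935 0.3109 0.0981] [-0.0567  0.7348  0.1894]
[0.4935 0.3109 0.0981] [-0.3618  0.5691 -0.7682]
[0.4934 0.3109 0.098 ] [-0.326   0.0743 -0.5765]
[265 289]
```

View pics/w6.png

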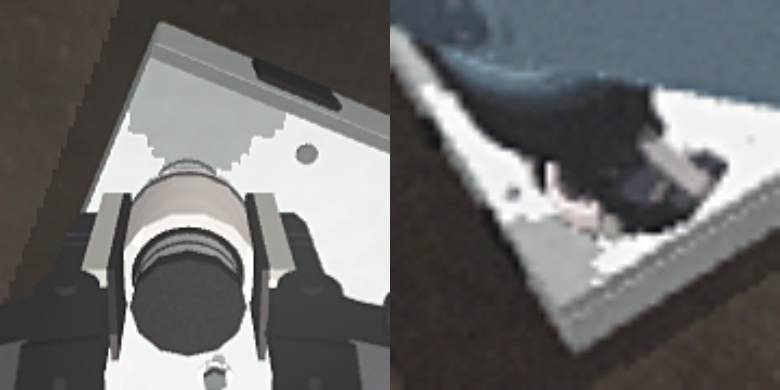

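The socket ring's far arc at crop (187,165) is centred behind the stud and lines up with the pad at (188,308). I'll lower gently.

>>> play_rows:
  xyz:
    - [0,0,1]
    - [0,0,2]
    - [0,0,3]
    - [0,0,4]
    - [0,0,5]
    - [0,0,6]
    - [0,0,7]
    - [0,0,8]
    - [0,0,8]
    - [0,0,8]
  rot:
    - [0,0,0]
    - [0,0,0]
    - [0,0,0]
    - [0,0,0]
    - [0,0,0]
    - [0,0,0]
    - [0,0,0]
    - [0,0,0]
    - [0,0,0]
    - [0,0,0]
  grip: [0,0,0,0,0,0,0,0,0,0]

```text
time_s: 20.0
eef_pos: [0.4931, 0.3108, 0.0895]
eef_rot: [0.0, 0.631, 0.775, 0.0]
wrist_force: [1.1, -0.4, 0.2]
opening: 0.337
grasp_force: 59.5
```

>>> play_rows:
  xyz:
    - [0,0,1.5]
    - [0,0,3]
    - [0,0,4.5]
    - [0,0,6]
    - [0,0,7]
    - [0,0,8]
    - [0,0,9]
    - [0,0,10]
    - [0,0,10]
    - [0,0,10]
  rot:
    - [0,0,0]
    - [0,0,0]
    - [0,0,0]
    - [0,0,0]
    - [0,0,0]
    - [0,0,0]
    - [0,0,0]
    - [0,0,0]
    - [0,0,0]
    - [0,0,0]
  grip: [0,0,0,0,0,0,0,0,0,0]

```text
time_s: 21.25
eef_pos: [0.4931, 0.3108, 0.0804]
eef_rot: [0.0, 0.631, 0.775, -0.0]
wrist_force: [-3.4, -1.6, 6.2]
opening: 0.341
grasp_force: 60.3
```

>>> play_rows:
  xyz:
    - [0,0,0.3]
    - [0,0,0.6]
    - [0,0,0.9]
    - [0,0,1.2]
    - [0,0,1.2]
    - [0,0,1.2]
    - [0,0,1.2]
    - [0,0,1.2]
    - [0,0,1.2]
    - [0,0,1.2]
  rot:
    - [0,0,0]
    - [0,0,0]
    - [0,0,0]
    - [0,0,0]
    - [0,0,0]
    - [0,0,0]
    - [0,0,0]
    - [0,0,0]
    - [0,0,0]
    - [0,0,0]
  grip: [0,0,0,0,0,0,0,0,0,0]

```text
time_s: 22.5
eef_pos: [0.4931, 0.3109, 0.0803]
eef_rot: [0.0, 0.631, 0.776, -0.0]
wrist_force: [-6.4, -3.8, 14.9]
opening: 0.341
grasp_force: 60.9
```

>>> play_rows:
  xyz:
    - [-0.2,-0.3,0]
    - [-0.3,-0.6,0]
    - [-0.3,-0.6,0]
    - [-0.3,-0.6,0]
    - [-0.3,-0.9,0]
    - [-0.3,-0.9,0]
    - [-0.3,-0.9,0.2]
    - [-0.3,-0.9,0.4]
    - [-0.3,-0.9,0.4]
    - [-0.3,-0.9,0.4]
  rot:
    - [0,0,0]
    - [0,0,0]
    - [0,0,0]
    - [0,0,0]
    - [0,0,0]
    - [0,0,0]
    - [0,0,0]
    - [0,0,0]
    - [0,0,0]
    - [0,0,0]
  grip: [0,0,0,0,0,0,0,0,0,0]

```text
time_s: 23.75
eef_pos: [0.4931, 0.3108, 0.0804]
eef_rot: [0.0, 0.631, 0.775, 0.001]
wrist_force: [-5.5, -2.0, 14.7]
opening: 0.338
grasp_force: 60.9
```

Run:
```python
from st import *
c=cam('wrist'); M=T(); P=cloud(c)
i=c['color'][200:320,255:375,::-1]; cv2.imwrite('pics/w7.png',cv2.resize(i,(480,480),interpolation=cv2.INTER_CUBIC))
for r in (280,285,290): print(P[r,310:324:4,2])
g=P[190:225,270:365,2]; print(np.nanmedian(g), np.nanpercentile(g,[10,90]))
```

```text
23.75 [0.4931 0.3108 0.0804] [-5.4991 -1.9662 14.7261] [-0.3903  0.8995  0.0233] 0.33827788135313835 60.9188175201416
[0.0969 0.0984 0.096  0.0971]
[0.0985 0.0971 0.0969 0.0982]
[0.0969 0.0972 0.0973 0.0968]
0.05898996991773013 [0.0016 0.06  ]
```

View pics/w7.png

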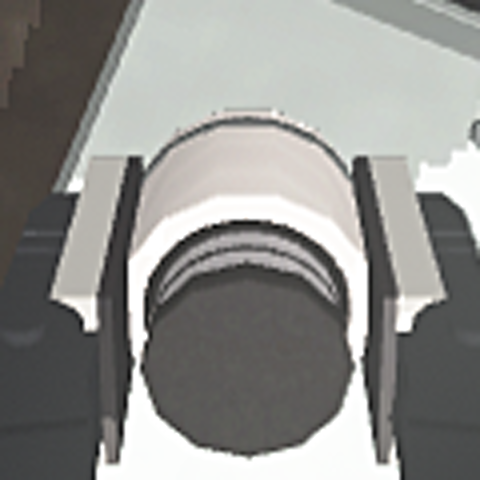

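The pad top is about 37.5 mm above the case face, nominal is 38, and the housing edge is flush, so the foot is seated. I'll relax the force and release.

>>> play_rows:
  xyz:
    - [0,0,-0.8]
    - [0,0,-1.6]
    - [0,0,-1.6]
    - [0,0,-1.6]
    - [0,0,-1.6]
    - [0,0,-1.6]
    - [0,0,-15]
    - [0,0,-40]
    - [0,0,-80]
    - [0,0,-120]
  rot:
    - [0,0,0]
    - [0,0,0]
    - [0,0,0]
    - [0,0,0]
    - [0,0,0]
    - [0,0,0]
    - [0,0,0]
    - [0,0,0]
    - [0,0,0]
    - [0,0,0]
  grip: [0,0,0.65,0.65,0.65,0.65,0.65,0.65,0.65,0.65]

```text
time_s: 25.05
eef_pos: [0.4922, 0.3103, 0.1999]
eef_rot: [0.0, 0.631, 0.775, 0.0]
wrist_force: [0.5, -0.0, -0.7]
opening: 0.65
grasp_force: 0.0
```

Run:
```python
from st import *
cam('side'); c=cam('wrist'); P=cloud(c); print(T()[:3,3])
q=P[(np.hypot(P[...,0]-.4945,P[...,1]-.3093)<.008)]; print('heavy pad',np.nanmean(q,axis=0),len(q))
q=P[(np.hypot(P[...,0]-.599,P[...,1]-.282)<.007)]; print('fitted neighbour',np.nanmedian(q,axis=0),len(q))
q=P[(np.hypot(P[...,0]-.53,P[...,1]-.26)<.01)]; print('case',np.nanmedian(q,axis=0))
go([.476,-.1165,.2],101.8)
```

```text
25.05 [0.4922 0.3103 0.1999] [ 0.475  -0.0129 -0.6566] [ 0.012   0.0087 -0.    ] 0.6504408807450651 0.0
[0.4954 0.3116 0.2046]
heavy pad [0.4945 0.3091 0.0974] 246
fitted neighbour [0.5982 0.2822 0.0971] 164
case [0.5301 0.2599 0.0593]
shift mm [-415.3 -105.8    2.8] rot [ 0.011 -0.002 -0.002]
```

The heavy-end pad is at z 0.0974 and its fitted neighbour at 0.0971, so it is fully home. Now for foot 1, the medium one.

>>> play_rows:
  xyz:
    - [-50,-13,0]
    - [-105,-26,0]
    - [-160,-40,0]
    - [-215,-54,0]
    - [-270,-67,0]
    - [-325,-81,0]
    - [-370,-92,0]
    - [-400,-100,0]
    - [-414,-103,0]
    - [-414,-103,20]
  rot:
    - [0,0,0]
    - [0,0,0]
    - [0,0,0]
    - [0,0,0]
    - [0,0,0]
    - [0,0,0]
    - [0,0,0]
    - [0,0,0]
    - [0,0,0]
    - [0,0,0]
  grip: [0.75,0.75,0.75,0.75,0.75,0.75,0.75,0.75,0.75,0.75]

```text
time_s: 26.4
eef_pos: [0.4765, -0.1171, 0.1793]
eef_rot: [0.002, 0.632, 0.775, 0.0]
wrist_force: [1.1, 0.5, -0.1]
opening: 0.749
grasp_force: 0.0
```

Run:
```python
from st import *
for i in range(5): c=cam('wrist'); print(T()[:3,3])
P=cloud(c); q=P[(np.hypot(P[...,0]-.476,P[...,1]+.1165)<.03)&(P[...,2]>.064)&(P[...,2]<.073)]; print(q.mean(0),len(q),(q.max(0)+q.min(0))/2)
M=T(); print('pad in tool',(q.mean(0)-M[:3,3])@M[:3,:3]*1000)
go([.4758,-.116,.051],101.8)
```

```text
26.4 [ 0.4765 -0.1171  0.1793] [ 1.0907  0.4609 -0.1483] [0.0019 0.078  0.0318] 0.7485197543317675 0.0
[ 0.4743 -0.1155  0.1756]
[ 0.4739 -0.1149  0.1761]
[ 0.4745 -0.115   0.1771]
[ 0.4751 -0.1152  0.1778]
[ 0.4755 -0.1153  0.1783]
[ 0.477  -0.1168  0.0693] 574 [ 0.4771 -0.1172  0.0684]
pad in tool [ -1.7467   1.2277 108.9683]
shift mm [ -0.7   0.2 127.3] rot [ 0.    -0.    -0.001]
```

>>> play_rows:
  xyz:
    - [-0.3,0,20]
    - [-0.7,0,45]
    - [-0.7,0,70]
    - [-0.7,0,90]
    - [-0.7,0,108]
    - [-0.7,0,120]
    - [-0.7,0,126]
    - [-0.7,0,129]
    - [-0.7,0,129]
    - [-0.7,0,129]
  rot:
    - [0,0,0]
    - [0,0,0]
    - [0,0,0]
    - [0,0,0]
    - [0,0,0]
    - [0,0,0]
    - [0,0,0]
    - [0,0,0]
    - [0,0,0]
    - [0,0,0]
  grip: [0.75,0.75,0.75,0.75,0.75,0.75,0.75,0.75,0.75,0.75]

```text
time_s: 27.9
eef_pos: [0.4758, -0.1168, 0.0494]
eef_rot: [0.0, 0.631, 0.775, 0.0]
wrist_force: [-0.6, -0.5, 0.3]
opening: 0.75
grasp_force: 0.0
```

>>> play_rows:
  xyz:
    - [0,0,0]
    - [0,0,0]
    - [0,0,0]
    - [0,0,0]
    - [0,0,0]
    - [0,0,0]
    - [0,0,0]
    - [0,0,0]
    - [0,0,-15]
    - [0,0,-40]
  rot:
    - [0,0,0]
    - [0,0,0]
    - [0,0,0]
    - [0,0,0]
    - [0,0,0]
    - [0,0,0]
    - [0,0,0]
    - [0,0,0]
    - [0,0,0]
    - [0,0,0]
  grip: [0,0,0,0,0,0,0,0,0,0]

```text
time_s: 29.15
eef_pos: [0.4745, -0.1162, 0.089]
eef_rot: [-0.001, 0.631, 0.775, -0.0]
wrist_force: [0.3, -0.6, 0.2]
opening: 0.341
grasp_force: 59.6
```

Run:
```python
from st import *
go([.4655,.088,.2],101.8)
```

```text
29.15 [ 0.4745 -0.1162  0.089 ] [ 0.3318 -0.575   0.1694] [0.0282 0.0079 0.0096] 0.34092530643966557 59.58037555217743
shift mm [ 202.    32.3 -110.7] rot [-0.002 -0.002 -0.002]
```

>>> play_rows:
  xyz:
    - [0,0,-40]
    - [20,3,-80]
    - [55,9,-111]
    - [95,15,-111]
    - [135,21,-111]
    - [170,27,-111]
    - [192,30,-111]
    - [202,32,-111]
    - [202,32,-111]
    - [202,32,-111]
  rot:
    - [0,0,0]
    - [0,0,0]
    - [0,0,0]
    - [0,0,0]
    - [0,0,0]
    - [0,0,0]
    - [0,0,0]
    - [0,0,0]
    - [0,0,0]
    - [0,0,0]
  grip: [0,0,0,0,0,0,0,0,0,0]

```text
time_s: 30.4
eef_pos: [0.4659, 0.0869, 0.2]
eef_rot: [0.0, 0.632, 0.775, -0.0]
wrist_force: [0.5, 0.2, -0.3]
opening: 0.338
grasp_force: 59.6
```

Run:
```python
from rel import *
for i in range(4): c=cam('wrist'); print(T()[:3,3])
g=cv2.cvtColor(c['color'],cv2.COLOR_RGB2GRAY)
p=proj(c,[[.458,.1275,.058]])[0]; print('proj',p); a,b=p.round().astype(int)
for th in (170,185,200,210):
  for w in (15,18): print(th,ell(g,a-w,b-w,a+w,b+w,th))
# pad top: bounding of dark region by row/col scans
print(g[285:320,317]); print(g[258:275,317]); print(g[289,286:296],g[289,336:348])
cv2.imwrite('pics/w8.png',cv2.resize(c['color'][110:330,210:420,::-1],(630,600),interpolation=cv2.INTER_CUBIC)[:600])
```

```text
30.4 [0.4659 0.0869 0.2   ] [ 0.5355  0.1901 -0.2716] [-0.0248 -0.041  -0.0227] 0.33837036467824505 59.62205350399017
[0.4659 0.0868 0.1999]
[0.4659 0.0869 0.1999]
[0.4659 0.0869 0.1999]
[0.4659 0.087  0.1999]
proj [315.5171 146.699 ]
170 (array([317.4368, 145.2766]), array([22.1072, 22.4983]))
170 (array([317.4368, 145.2766]), array([22.1072, 22.4983]))
185 (array([317.4186, 145.3005]), array([22.519 , 22.9395]))
185 (array([317.4186, 145.3005]), array([22.519 , 22.9395]))
200 (array([315.5, 146.5]), array([35.2998, 35.2998]))
200 (array([315.5, 146.5]), array([42.399, 42.399]))
210 (array([315.5, 146.5]), array([35.2998, 35.2998]))
210 (array([315.5, 146.5]), array([42.399, 42.399]))
[51 52 53 53 52 52 51 53 51 52 52 54 53 51 49 50 50 50 53 53 53 53 53 52
 51 53 53 52 53 52 50 49 41 29 22]
[ 29  60 117 112 105  54  64 116 108  80  26  33  34  39  49  52  52]
[ 13 168 194 203  63  33  51  50  54  53] [ 50  50  51  53  52  47  43 146 255 255 255   1]
```

View pics/w8.png

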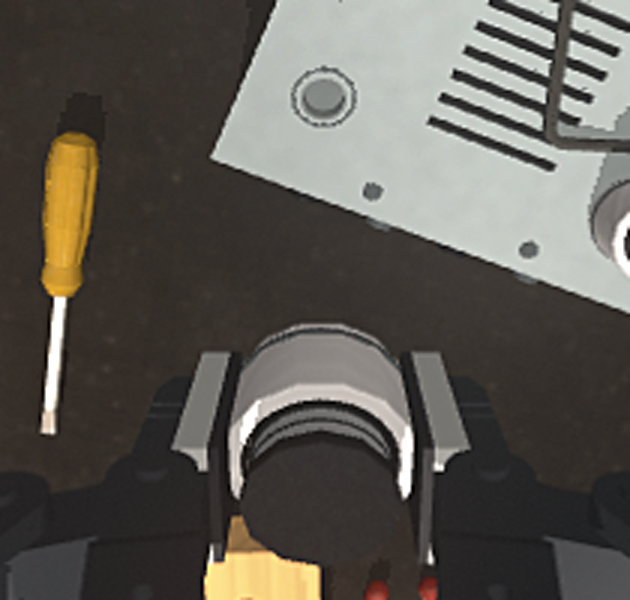

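The light socket's ring is centred at px (317.4,145.3) in the full image and the held pad at about (316.65,291.9). The hex key is about 80 mm away from the socket.

Run:
```python
from rel import *
c=cam('wrist'); HE=np.array(c['hand_eye'])
def hit(p,tz):
    r=HE[:3,:3]@rays(c,p)[0]; o=HE[:3,3]; return (o+r*(tz-o[2])/r[2])*1000
a=hit([317.43,145.29],.1419); b=hit([316.65,291.9],-.0186); print(a,b,a-b)
b0=hit([316.65,289.8],-.0173); a0=hit([322.6,148.36],.1417); print('heavy was',a0,b0,a0-b0)
M=T(); print(M[:3,3]+M[:3,:3]@a/1000)
```

```text
30.6 [0.4659 0.087  0.1999] [ 0.6361  0.4108 -0.4288] [-0.014   0.0312 -0.0079] 0.3349941153872462 59.62263286113739
[ 42.6694   2.1959 141.9   ] [ -0.2391   1.3123 -18.6   ] [ 42.9085   0.8836 160.5   ]
heavy was [ 39.8449   7.0209 141.7   ] [ -0.0885   1.3134 -17.3   ] [ 39.9334   5.7075 159.    ]
[0.4594 0.1293 0.058 ]
```

>>> play_rows:
  xyz:
    - [12,0.3,15]
    - [24,0.6,30]
    - [36,0.9,45]
    - [42.9,0.9,60]
    - [42.9,0.9,75]
    - [42.9,0.9,88]
    - [42.9,0.9,97]
    - [42.9,0.9,102]
    - [42.9,0.9,102]
    - [42.9,0.9,102]
  rot:
    - [0,0,0]
    - [0,0,0]
    - [0,0,0]
    - [0,0,0]
    - [0,0,0]
    - [0,0,0]
    - [0,0,0]
    - [0,0,0]
    - [0,0,0]
    - [0,0,0]
  grip: [0,0,0,0,0,0,0,0,0,0]

```text
time_s: 31.9
eef_pos: [0.4584, 0.1298, 0.0983]
eef_rot: [0.0, 0.631, 0.775, 0.0]
wrist_force: [-0.3, 0.3, -0.1]
opening: 0.339
grasp_force: 59.6
```

>>> play_rows:
  xyz:
    - [0,0,1]
    - [0,0,2]
    - [0,0,3]
    - [0,0,4]
    - [0,0,5]
    - [0,0,6]
    - [0,0,7]
    - [0,0,8]
    - [0,0,8]
    - [0,0,8]
  rot:
    - [0,0,0]
    - [0,0,0]
    - [0,0,0]
    - [0,0,0]
    - [0,0,0]
    - [0,0,0]
    - [0,0,0]
    - [0,0,0]
    - [0,0,0]
    - [0,0,0]
  grip: [0,0,0,0,0,0,0,0,0,0]

```text
time_s: 33.15
eef_pos: [0.458, 0.1299, 0.0899]
eef_rot: [0.0, 0.631, 0.775, 0.0]
wrist_force: [0.4, -0.3, -0.8]
opening: 0.342
grasp_force: 59.6
```

>>> play_rows:
  xyz:
    - [0,0,0.7]
    - [0,0,1.4]
    - [0,0,2.1]
    - [0,0,2.8]
    - [0,0,3.5]
    - [0,0,4.2]
    - [0,0,5]
    - [0,0,5]
    - [0,0,5]
    - [0,0,5]
  rot:
    - [0,0,0]
    - [0,0,0]
    - [0,0,0]
    - [0,0,0]
    - [0,0,0]
    - [0,0,0]
    - [0,0,0]
    - [0,0,0]
    - [0,0,0]
    - [0,0,0]
  grip: [0,0,0,0,0,0,0,0,0,0]

```text
time_s: 34.4
eef_pos: [0.458, 0.1299, 0.0849]
eef_rot: [0.0, 0.631, 0.775, 0.0]
wrist_force: [-0.5, -0.9, 0.1]
opening: 0.341
grasp_force: 59.6
```

>>> play_rows:
  xyz:
    - [0,0,0.7]
    - [0,0,1.4]
    - [0,0,2.1]
    - [0,0,2.8]
    - [0,0,3.5]
    - [0,0,4.2]
    - [0,0,5]
    - [0,0,5]
    - [0,0,5]
    - [0,0,5]
  rot:
    - [0,0,0]
    - [0,0,0]
    - [0,0,0]
    - [0,0,0]
    - [0,0,0]
    - [0,0,0]
    - [0,0,0]
    - [0,0,0]
    - [0,0,0]
    - [0,0,0]
  grip: [0,0,0,0,0,0,0,0,0,0]

```text
time_s: 35.65
eef_pos: [0.458, 0.1298, 0.0799]
eef_rot: [0.0, 0.631, 0.775, 0.0]
wrist_force: [0.5, 0.7, -0.8]
opening: 0.339
grasp_force: 59.6
```

>>> play_rows:
  xyz:
    - [0,0,0.4]
    - [0,0,0.8]
    - [0,0,1.2]
    - [0,0,1.6]
    - [0,0,2]
    - [0,0,2]
    - [0,0,2]
    - [0,0,2]
    - [0,0,2]
    - [0,0,2]
  rot:
    - [0,0,0]
    - [0,0,0]
    - [0,0,0]
    - [0,0,0]
    - [0,0,0]
    - [0,0,0]
    - [0,0,0]
    - [0,0,0]
    - [0,0,0]
    - [0,0,0]
  grip: [0,0,0,0,0,0,0,0,0,0]

```text
time_s: 36.9
eef_pos: [0.458, 0.1298, 0.0779]
eef_rot: [-0.0, 0.631, 0.775, -0.0]
wrist_force: [0.1, 0.0, 0.1]
opening: 0.339
grasp_force: 59.6
```

>>> play_rows:
  xyz:
    - [0,0,0.3]
    - [0,0,0.6]
    - [0,0,0.9]
    - [0,0,1.2]
    - [0,0,1.5]
    - [0,0,1.5]
    - [0,0,1.5]
    - [0,0,1.5]
    - [0,0,1.5]
    - [0,0,1.5]
  rot:
    - [0,0,0]
    - [0,0,0]
    - [0,0,0]
    - [0,0,0]
    - [0,0,0]
    - [0,0,0]
    - [0,0,0]
    - [0,0,0]
    - [0,0,0]
    - [0,0,0]
  grip: [0,0,0,0,0,0,0,0,0,0]

```text
time_s: 38.15
eef_pos: [0.4581, 0.1299, 0.0774]
eef_rot: [0.0, 0.631, 0.776, -0.0]
wrist_force: [-4.8, -1.2, 10.7]
opening: 0.342
grasp_force: 60.8
```

>>> play_rows:
  xyz:
    - [0,0,-0.5]
    - [0,0,-1]
    - [0,0,-1]
    - [0,0,-1]
    - [0,0,-1]
    - [0,0,-1]
    - [0,0,-15]
    - [0,0,-40]
    - [0,0,-80]
    - [0,0,-120]
  rot:
    - [0,0,0]
    - [0,0,0]
    - [0,0,0]
    - [0,0,0]
    - [0,0,0]
    - [0,0,0]
    - [0,0,0]
    - [0,0,0]
    - [0,0,0]
    - [0,0,0]
  grip: [0,0,0.65,0.65,0.65,0.65,0.65,0.65,0.65,0.65]

```text
time_s: 39.4
eef_pos: [0.4579, 0.1298, 0.1985]
eef_rot: [0.0, 0.631, 0.775, 0.0]
wrist_force: [0.2, -0.1, -0.3]
opening: 0.651
grasp_force: 0.0
```

>>> play_rows:
  xyz:
    - [0,0,-20]
    - [20,0,-40]
    - [40,0,-60]
    - [40,0,-70]
    - [40,0,-70]
    - [40,0,-70]
    - [40,0,-70]
    - [40,0,-70]
    - [40,0,-70]
    - [40,0,-70]
  rot:
    - [0,0,0]
    - [0,0,0]
    - [0,0,0]
    - [0,0,0]
    - [0,0,0]
    - [0,0,0]
    - [0,0,0]
    - [0,0,0]
    - [0,0,0]
    - [0,0,0]
  grip: [0.65,0.65,0.65,0.65,0.65,0.65,0.65,0.65,0.65,0.65]

```text
time_s: 40.65
eef_pos: [0.4499, 0.169, 0.2663]
eef_rot: [-0.0, 0.631, 0.775, -0.0]
wrist_force: [-0.2, -0.2, 0.9]
opening: 0.651
grasp_force: 0.0
```

Run:
```python
from st import *
def chk(n,k=4):
    P=np.nanmean([cloud(cam(n)) for _ in range(k)],axis=0)
    for nm,x,y,r in [('heavy',.4947,.3093,.009),('heavyN',.5985,.282,.009),('light',.459,.129,.009),('lightN',.564,.1045,.009),('worn',.488,-.1727,.009)]:
        q=P[(np.hypot(P[...,0]-x,P[...,1]-y)<r)&(P[...,2]>.05)]
        # local plane ring = face next to foot
        f=P[(np.hypot(P[...,0]-x,P[...,1]-y)<.034)&(np.hypot(P[...,0]-x,P[...,1]-y)>.021)&(abs(P[...,2]-.058)<.006)]
        if len(q): print(n,nm,np.nanmedian(q[:,2]).round(4),q[:,2].std().round(4),'face',np.nanmedian(f[:,2]).round(4) if len(f) else 0,len(q))
chk('wrist'); chk('top')
c=cam('wrist'); save(c,'w9')
```

```text
40.65 [0.4499 0.169  0.2663] [-0.17   -0.1578  0.8691] [-0.0242 -0.0129 -0.0331] 0.6513278791820092 0.0
wrist heavy 0.0975 0.0004 face 0.0595 324
wrist heavyN 0.0909 0.0111 face 0.0595 458
wrist light 0.0974 0.0003 face 0.0594 191
wrist lightN 0.0973 0.0036 face 0.0594 147
top heavyN 0.0855 0.0111 face 0.0577 94
top light 0.6072 0.1619 face 0.0577 596
top lightN 0.0956 0.0037 face 0.0577 63
top worn 0.0678 0.0014 face 0 56
```

View pics/w9.png

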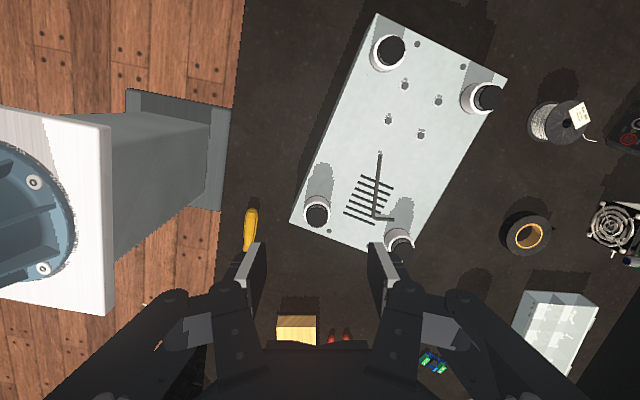

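The picture shows all four feet on the case, with the new ones at (388,53) and (317,211). Both new pads are 38.0 mm above the case face and level with the neighbouring feet I could measure. The worn foot still stands in the stand. I'll hand in.

```bash
python3 -c "
from bench import ctrl
print(ctrl.hand_in())"
```

```text
the job is handed in; nothing more can be done
None
```

The stiff foot is fully seated in the heavy-end socket and the medium foot in the light-end socket, the worn one is still in the stand, and the job is handed in (result not reported).

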